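# Make up a compression fitting on the air manifold

## Robot

A 7-joint arm with a two-finger parallel gripper is mounted at the origin on the work surface. World frame = base frame: x ahead of the robot, y to its left, z up, the work surface at z = 0. Lengths are in m, angles in rad, forces in N, time in s.
With the tool pointing down it reaches from about 0.425 to 0.875 m from the base axis. Payload 4.7 kg.
Tool frame: the origin (TCP) lies at the very end of the fingers, on their centre line; the grasp point (between the pads) lies 19 mm behind it; z points along the fingers, y is the line along which they close (so a half turn about z gives the same grasp; the last joint's range is limited). The gripper opens to 85 mm and grips with 20 to 120 N. Pads are 22 mm wide; open, the fingers measure 114 mm over their backs; the gripper's body (76 mm by 85 mm) begins 54 mm behind the grasp point. The pads swing forward as they close: fully open they stand 13 mm farther back than shut.
Start: joints at [1.274, 0.321, -0.07, 1.45, 0.023, 1.371, -0.057], TCP at [0.199, -0.619, 0.231] pointing down, gripper open.
Joint ranges: [-2.86, 2.86], [-0.3, 2.09], [-1.38, 1.24], [0.06, 2.45], [-1.56, 4.7], [0.09, 2.05], [-2.69, 2.69]. Speed limits (rad/s): [2.57, 2.57, 3.14, 3.14, 3.14, 3.14, 3.14].

## Interface

Orientations are given as a unit quaternion [x, y, z, w].
In Python, from rig import ctrl gives the robot as it stands.
- The arm moves only by the tool jog_arm, never from a script. Its argument "moves" is text: rows parted by semicolons, each of 6 numbers parted by spaces: the shift along the world's x, y, z scaled (see below), then the turn, a rotation vector about the world's x, y, z scaled (see below). In form: tx ty tz rx ry rz; .... A call has 1 to 10 rows; each row is the pose to reach, as a shift and turn from the pose commanded when the call began; what a row does not reach only later rows make up. The controller multiplies each number of a shift by 0.3 m and each number of a turn by 90 degrees. A row lasts 1/12 s, in which the tool goes at most 41.7 mm and 7.16 degrees, less where a joint would pass 70% of its speed; a pose out of reach is approached as far as the arm can. A call with a number of a shift or a turn outside -1 to 1 is refused whole. A call with a gripper value outside its range is refused whole. "hand" is the opening, from -1 (shut) to 1 (fully open), set as the call begins (left out, the last holds). The fingers move at their own pace and stop on an object; "force" is the grip in N (left out, the last holds). Time passes only in rows, so rows that repeat a pose let the fingers close. It gives the time, the measured TCP pose, the force, the opening and the grip force at its end, in the units of the state.
- ctrl.observe(): the state, without advancing time (a new reading comes with each control period).
- ctrl.capture(name): name is "scene" or "top" or "wrist"; returns (picture, depth): 400x640x3 uint8, blue, green, red; 400x640 float32, m along the optical axis (not along the pixel's ray), 0 where there is no reading.
- ctrl.calibration(name): a dict with "mtx" (3x3 intrinsics, pixels), "extrinsics" (4x4, takes a point from camera to world coordinates). Camera axes: x right, y down, z forward; pixel columns grow to the right and rows downward; lengths in m; the calibration is good to about 2 mm. A picture is of the moment at which its call begins: read the wrist's pose just before it. calibration takes no time and is no camera call; for the wrist camera it gives the pose at the moment of the call.
- ctrl.job_done(): hands the job in; it is judged then, once.
The state is a dict: "clock": time; "joint_positions": joint angles; "qd": joint speeds; "joint_efforts": joint torques, N m; "eef_pos": TCP position; "tool_rot": TCP orientation; "contact_force": force on the tool from outside, world axes, zero at the start; "torque": the same for the moment, N m; "gripper_width": finger opening in m; "grasp_force": force on a finger pad.
Only numpy, scipy, OpenCV 4.12 (cv2) and the standard library are available. Lean on these libraries where they do the work, as an engineer would, in place of code of your own. Each camera call takes 0.05 s, during which the arm holds its last target. There are 200 camera calls.

## Task

Make up the compression joint on the small air manifold: with the fingers, run the big brass nut clockwise (seen from above) until it comes up firm and just begins to drag the little steel pointer above it: that is finger-tight, go no further; then take the wrench from its wooden stand, fit its jaw on the nut and tighten the nut a quarter turn past finger-tight, not clearly less or more. Put the wrench gently back, lying flat across its stand, do not force or knock the fitting, and leave the other things on the bench alone.

Things in the scene. Friction and masses are not known exactly. Their poses are not given: they have to be found in the camera images.
- fitting: Manifold fixed to the bench: base plate 110 x 110 x 8 mm, on it an aluminium block 60 x 60 mm, top 38 mm above the bench, with low side plugs reaching 44 mm from the axis along +y and -y. Above it, on the vertical axis: flange, nut, collar, and a fixed copper tube, 15 mm thick, up to 98 mm above the bench. Origin: centre of the plate's underside, on that axis; z up.
- flange_top (a point): Centre of the top of the fixed round brass flange, 41 mm in diameter, below the nut; 50 mm above the bench. A wrench on the nut can rest on it.
- nut_mid (a point): Centre of the brass hexagon nut, on the axis, 63.5 mm above the bench: 34 mm across flats, 24 mm high, turning in place. Site x points to a corner, y is square to two flats. Starts loose, an unknown 25 to 75 degrees short of finger-tight, turning at 0.06 N m; once home, felt as a sharp rise, it needs 0.45 N m. It stays where it is left. A hard finger grip can turn it past finger-tight.
- pointer_tip (a point): Tip of the steel pointer on the ferrule collar, a ring round the tube just above the nut; 12.5 mm from the axis, 80 mm above the bench. It starts along the fitting's -x and stands still while the nut runs loosely; from finger-tight on it is dragged clockwise with the nut, so its turn is the turn past finger-tight.
- wrench_grip (a point): Balance point of the loose steel open-ended wrench (about 0.18 kg), mid-thickness. Site x points along it to the jaw, z up. Its handle is a flat bar 18 mm wide, 12 mm thick, from 115 mm behind this point to 37 mm ahead of it; the head is 62 mm wide. It starts lying flat across the stand's ribs, underside 28 mm above the bench.
- wrench_jaw (a point): Centre of the wrench's jaw, 75 mm ahead of wrench_grip, mid-thickness. The jaw is 37 mm wide between two parallel prongs (each 12.5 mm wide, ending 16 mm ahead of this point); its bottom is 24 mm behind this point. It goes on the nut from above or from the side, two nut flats parallel to the prongs, this point on the nut's axis.
- stand: Fixed wooden wrench stand, 190 mm (its x) by 80 mm, base 8 mm thick; two cross ribs 22 mm wide, tops 28 mm above the bench, centred 45 mm ahead of and 80 mm behind the origin along x. Origin: centre of the underside. The wrench starts along the stand's x, wrench_grip nearly above this origin; between the ribs there is room for fingers beside the handle.
- jar: Bystander: empty open glass jar, 72 mm wide, 80 mm high. Origin: centre of its underside.
- bottle: Bystander: clear drinking bottle with blue cap, 64 mm wide, 200 mm high. Origin: centre of its underside.
- driver: Bystander: screwdriver lying on the bench, 200 mm long, black handle 26 mm thick. Origin: under its middle.
- tape: Bystander: empty grey tape core lying flat, 84 mm wide, 24 mm high. Origin: centre of its underside.

How it is judged:
On the way, in this order (a step that is already met when the one before it is completed fails the run):
1. the fingers have run the nut home: it is finger-tight and just drags the pointer along (distance of pointer_tip from where it was at the start of the episode above 0.0003 m and contact force between the fingers and nut above 0.3 N), for 0.1 s.
2. the wrench's jaw is on the nut, the fingers off it (horizontal distance between wrench_jaw and nut_mid below 0.009 m and z of wrench_jaw in the frame of nut_mid between -0.014 and 0.013 m and contact force between the fingers and nut below 0.1 N), for 0.2 s.
3. the nut has been turned a quarter turn past finger-tight with the wrench on it (horizontal distance between wrench_jaw and nut_mid below 0.009 m and z of wrench_jaw in the frame of nut_mid between -0.014 and 0.013 m and x of pointer_tip in the frame of fitting between -0.00394 and 0.00576 m and y of pointer_tip in the frame of fitting above 0 m), for 0.2 s.
At the end, for the whole second after the job is handed in: Nut and pointer stand 72 to 117 degrees past finger-tight; the wrench lies flat and still across both ribs of its stand, its centre within 40 mm (along) and 35 mm (across) of the stand's centre (x of pointer_tip in the frame of fitting between -0.00394 and 0.00576 m and y of pointer_tip in the frame of fitting above 0 m and x of wrench_grip in the frame of stand between -0.04 and 0.04 m and y of wrench_grip in the frame of stand between -0.035 and 0.035 m and height (world z) of wrench_grip between 0.03 and 0.038 m and angle between wrench_grip's own z axis and vertical below 0.1 rad and linear speed of wrench below 0.02 m/s); the robot touches nothing.
It fails at once if the nut is overtightened (more than 126 degrees past finger-tight) (x of pointer_tip in the frame of fitting above 0.00736 m).
It fails at once if the fingers themselves turn the nut more than 20 degrees past finger-tight (contact force between the fingers and nut above 0.5 N and distance of pointer_tip from where it was at the start of the episode above 0.00448 m).
It fails at once if the fitting is forced or knocked: flange, block or tube loaded with more than 40 N (contact force between anything else and fitting_c1 above 40 N or contact force between anything else and fitting_c5 above 40 N or contact force between anything else and fitting_c6 above 40 N).
It fails at once if the wrench is dropped (falls unheld faster than 0.6 m/s) (contact force between the fingers and wrench below 0.1 N and linear speed of wrench above 0.6 m/s).
It fails at once if a bystander is moved by more than 20 mm (distance of any of jar, bottle, driver, tape from where it was at the start of the episode above 0.02 m).
It also fails if it takes over 72 s, if anything falls off the work surface, if the arm or the gripper's body presses on something with over 40 N, if the wrist force passes 120 N, or if a joint passes its speed limit or range.

## Working session

There is one attempt and no reset: what is moved stays moved. The work goes in short steps, Python scripts to look and compute and a tool call to move; the robot and the scene stay as the last step left them, time stands still between calls to the robot, and variables do not carry over. Pictures are saved under pics/ and viewed, at most 10 in all, crops included, and the job is handed in when it is done.

Besides the shell and the picture viewer there is one more tool, called after "Request:" by a JSON object that holds its "op" and its "data". jog_arm: Moves the arm, as the interface text tells. Its arguments: {"type":"object","properties":{"moves":{"type":"string"},"hand":{"type":"number"},"force":{"type":"number"}},"required":["moves"]}

```bash
ls; mkdir -p pics
python3 - <<'E'
from rig import ctrl
import cv2,numpy as np
o=ctrl.observe(); print(o)
for n in("scene","top"):
    im,d=ctrl.capture(n); cv2.imwrite(f"pics/{n}0.png",im); np.save(f"pics/{n}0.npy",d)
    c=ctrl.calibration(n); print(n,c["mtx"],np.round(c["extrinsics"],4))
E
```

```text
pics
{'clock': 0.0, 'joint_positions': array([ 1.27411539,  0.32179833, -0.07007536,  1.45166437,  0.02258799,
        1.37082131, -0.05687445]), 'qd': array([ 0.00066888, -0.00172874, -0.00011124, -0.00139121,  0.00037409,
        0.00025844, -0.00169298]), 'joint_efforts': array([-1.47833471e-04, -4.93579280e+01, -3.82066034e-01, -3.14328861e+01,
        1.30708769e-02,  1.13855180e-02,  3.99494112e-06]), 'eef_pos': array([ 0.19855706, -0.61836185,  0.23024479]), 'tool_rot': array([ 9.87947276e-01,  1.54787834e-01, -1.92123763e-04, -9.32761677e-04]), 'contact_force': array([0.39736244, 0.31289772, 0.02294651]), 'torque': array([-0.01003479,  0.022188  ,  0.0069839 ]), 'grasp_force': 0.0, 'gripper_width': 0.08544935347217117}
scene [[487.37928778   0.         311.9958998 ]
 [  0.         487.37928778 199.72007042]
 [  0.           0.           1.        ]] [[ 0.8452  0.431  -0.3161  1.0236]
 [ 0.5342 -0.6994  0.4748 -0.5827]
 [-0.0164 -0.5701 -0.8214  1.0921]
 [ 0.      0.      0.      1.    ]]
top [[444.95290749   0.         321.99176434]
 [  0.         444.95290749 196.87967843]
 [  0.           0.           1.        ]] [[ 0.0178 -0.9957  0.0905  0.5424]
 [-0.9998 -0.0174  0.0054 -0.0125]
 [-0.0038 -0.0905 -0.9959  1.2078]
 [ 0.      0.      0.      1.    ]]
```

View pics/scene0.png

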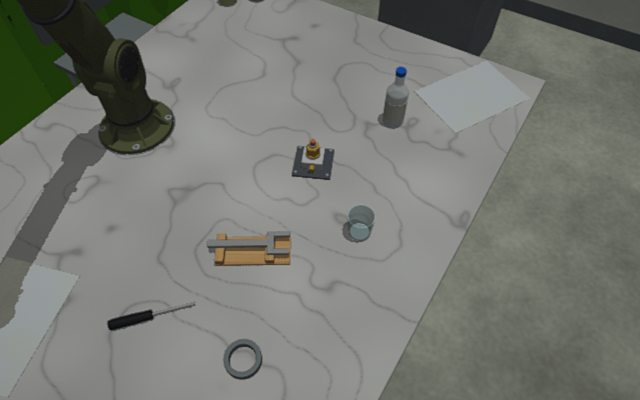

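View pics/top0.png

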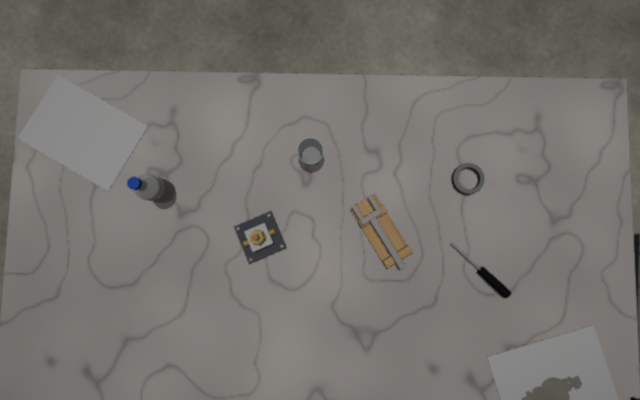

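The scene view shows the fitting at about (313,160), the stand with wrench at (252,248), jar (361,224), bottle (395,105), driver (150,315) and tape (243,358). In the top view the fitting is at (260,237) and the stand at (381,232), with the jaw toward upper left (375,210).

```bash
cat > h.py <<'E'
from rig import ctrl
import cv2,numpy as np
from scipy.spatial.transform import Rotation as R
def onplane(c,uv,z):
    uv=np.atleast_2d(np.asarray(uv,float)); K=c["mtx"];E=c["extrinsics"]
    r=np.c_[(uv-[K[0,2],K[1,2]])/[K[0,0],K[1,1]],np.ones(len(uv))]@E[:3,:3].T
    return E[:3,3]+r*((z-E[2,3])/r[:,2])[:,None]
def cloud(c,d):
    K=c["mtx"];E=c["extrinsics"]; v,u=np.mgrid[:d.shape[0],:d.shape[1]]
    p=np.stack([(u-K[0,2])/K[0,0]*d,(v-K[1,2])/K[1,1]*d,d],-1)@E[:3,:3].T+E[:3,3]
    p[d<=0]=np.nan; return p
def proj(c,P):
    E=np.linalg.inv(c["extrinsics"]); p=np.atleast_2d(P)@E[:3,:3].T+E[:3,3]; q=p@c["mtx"].T; return q[:,:2]/q[:,2:]
E
python3 - <<'E'
from h import *
for n,rf,rs in(("top",(225,200,295,275),(340,185,420,280)),("scene",(285,130,345,185),(200,225,300,272))):
    im=cv2.imread(f"pics/{n}0.png");d=np.load(f"pics/{n}0.npy");c=ctrl.calibration(n);P=cloud(c,d)
    hsv=cv2.cvtColor(im,cv2.COLOR_BGR2HSV)
    def reg(m,r):
        k=np.zeros_like(m);k[r[1]:r[3],r[0]:r[2]]=1
        m=(m&k).astype(np.uint8)
        cs,_=cv2.findContours(m,cv2.RETR_EXTERNAL,cv2.CHAIN_APPROX_NONE);return m,max(cs,key=cv2.contourArea)
    def rect(cn,z):
        w=onplane(c,cn[:,0],z)[:,:2].astype(np.float32)
        (x,y),s,a=cv2.minAreaRect(w*1000); return np.round([x,y,*s,a],1)
    m,cn=reg((hsv[...,2]<85).astype(np.uint8),rf); print(n,"plate",rect(cn,.008))
    m,cn=reg(((hsv[...,1]>90)).astype(np.uint8),rs); print(n,"stand z8,28",rect(cn,.008),rect(cn,.028)); q=P[m>0];print(" stand z pct",np.nanpercentile(q[:,2],[10,50,90]))
    bx=P[rs[1]:rs[3],rs[0]:rs[2]]; mm=(bx[...,2]>.034)&(bx[...,2]<.06); q=bx[mm][:,:2].astype(np.float32)
    print(" wrench pts",len(q),rect_ if (rect_:=np.round(np.hstack([np.ravel(x) for x in cv2.minAreaRect(q*1000)]),1)) is not None else 0, np.nanmedian(bx[mm][:,2]))
    b=P[rf[1]:rf[3],rf[0]:rf[2]]; mm=b[...,2]>.06; print(" fit hi",np.nanmean(b[mm],0),np.nanmax(b[...,2]),mm.sum())
E
```

```text
top plate [540.4 158.8 109.5 109.1  24.3]
top stand z8,28 [ 576.2 -185.8  184.6   31.6   32.6] [ 575.6 -182.9  181.5   31.1   32.6]
 stand z pct [0.00470926 0.00834923 0.02704264]
 wrench pts 687 [ 555.3 -163.9  205.6   62.    32.9] 0.03934132631605136
 fit hi [0.54139715 0.158984   0.08046242] 0.10102693077561642 166
scene plate [539.  154.7 107.2 110.6  24.7]
scene stand z8,28 [ 568.6 -179.6  188.9   48.2   31.8] [ 577.  -187.1  185.4   47.3   31.8]
 stand z pct [0.00619002 0.00941832 0.0276489 ]
 wrench pts 756 [ 550.  -165.8  205.1   65.1   31.9] 0.04046569268206501
 fit hi [0.54027    0.15208255 0.07824601] 0.10083390536279246 167
```

Request:
{"op": "jog_arm", "data": {"moves": "0.85 1 0.23 0 0 0.7;0.85 1 0.23 0 0 0.7;0.85 1 0.23 0 0 0.7;0.85 1 0.23 0 0 0.7;0.85 1 0.23 0 0 0.7;0.85 1 0.23 0 0 0.7;0.85 1 0.23 0 0 0.7;0.85 1 0.23 0 0 0.7;0.85 1 0.23 0 0 0.7;0.85 1 0.23 0 0 0.7"}}

```text
clock: 0.93
eef_pos: [0.457, -0.3139, 0.3011]
tool_rot: [0.758, 0.652, 0.001, 0.0]
contact_force: [-0.0, 0.3, 0.4]
gripper_width: 0.0855
grasp_force: 0.0
```

Request:
{"op": "jog_arm", "data": {"moves": "0.25 1 -0.1 0 0 0.3;0.25 1 -0.1 0 0 0.3;0.25 1 -0.1 0 0 0.3;0.25 1 -0.1 0 0 0.3;0.25 1 -0.1 0 0 0.3;0.25 1 -0.1 0 0 0.3;0.25 1 -0.1 0 0 0.3;0.25 1 -0.1 0 0 0.3;0.25 1 -0.1 0 0 0.3"}}

```text
clock: 1.68
eef_pos: [0.5287, -0.0119, 0.2699]
tool_rot: [0.585, 0.811, 0.001, -0.001]
contact_force: [-1.1, 0.8, 0.6]
gripper_width: 0.0853
grasp_force: 0.0
```

Run:
```python
from h import *
o=ctrl.observe();print(o["clock"],o["eef_pos"],o["joint_positions"],R.from_quat(o["tool_rot"]).as_matrix().round(3))
c=ctrl.calibration("wrist");im,d=ctrl.capture("wrist");cv2.imwrite("pics/w1.png",im)
print(c["mtx"],c["extrinsics"].round(3)); print(proj(c,[[.54,.157,.075],[.563,-.158,.034],[.54,.157,.098]]))
```

```text
1.6833 [ 0.52874405 -0.01189417  0.26986099] [ 0.65268814  0.08876168 -0.71525839  1.67053045  0.05615388  1.4044396
  0.25089875] [[-0.315  0.949 -0.   ]
 [ 0.949  0.315  0.003]
 [ 0.003  0.001 -1.   ]]
[[309.684821     0.         325.4580128 ]
 [  0.         309.684821   195.06896977]
 [  0.           0.           1.        ]] [[ 0.949  0.301  0.09   0.506]
 [ 0.314 -0.911 -0.268  0.058]
 [ 0.001  0.283 -0.959  0.412]
 [ 0.     0.     0.     1.   ]]
[[390.87454496  13.67101493]
 [315.46684876 272.48554575]
 [396.10216778   6.530149  ]]
```

View pics/w1.png

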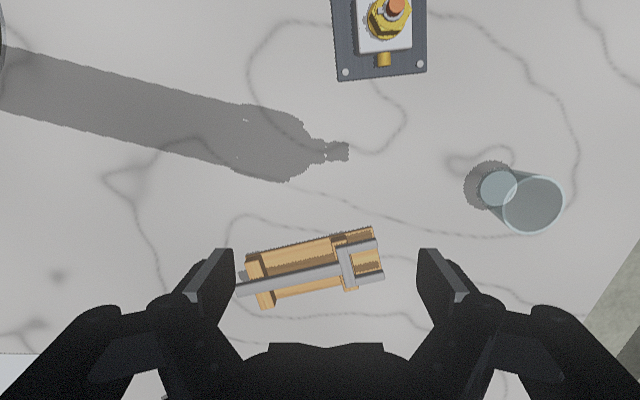

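The wrist view shows the nut at the top edge (390,18) with the tube at (396,6). The stand and wrench are at (310,265), jaw to the right (360,262), and the jar is at (520,200).

Request:
{"op": "jog_arm", "data": {"moves": "0.02 0.4 0 0 0 0;0.02 0.4 0 0 0 0;0.02 0.4 0 0 0 0;0.02 0.4 0 0 0 0;0.02 0.4 0 0 0 0"}}

```text
clock: 2.15
eef_pos: [0.5345, 0.1021, 0.2702]
tool_rot: [0.588, 0.809, -0.0, -0.0]
contact_force: [0.6, -0.5, -0.3]
gripper_width: 0.0854
grasp_force: 0.0
```

Run:
```python
from h import *
o=ctrl.observe();print(o["clock"],o["eef_pos"],o["joint_positions"])
c=ctrl.calibration("wrist");im,d=ctrl.capture("wrist");cv2.imwrite("pics/w2.png",im);np.save("pics/w2.npy",d);np.savez("pics/w2c.npz",**c)
p=proj(c,[[.54,.157,.075]])[0].astype(int);print(p)
x,y=np.clip(p-[60,45],0,None);cv2.imwrite("pics/w2z.png",cv2.resize(im[y:y+90,x:x+120],None,fx=6,fy=6,interpolation=2));print(x,y)
```

```text
2.15 [0.53450323 0.10205701 0.27023593] [ 0.50161231  0.14053316 -0.80679516  1.63348813  0.10271528  1.41166312
 -0.00270235]
[346 125]
286 80
```

View pics/w2z.png

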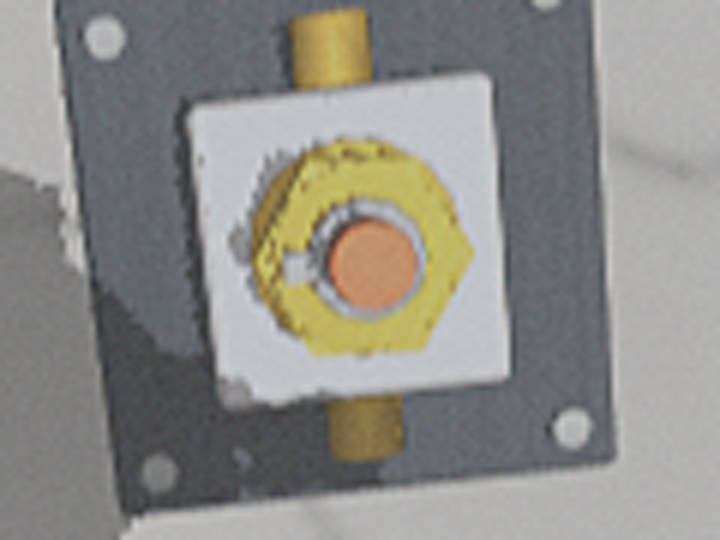

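The crop shows the fitting: tube top at (348,124) full-frame pixels, pointer to the left at (335.5,124), so the fitting's +x is image right. The nut's right corner is at (365,122), and its bottom corners are at about (337,139) and (357,139).

Run:
```python
from h import *
c=dict(np.load("pics/w2c.npz"));P=cloud(c,np.load("pics/w2.npy"))
f=lambda u,v:np.array([286+u/6-.4,80+v/6-.4])
t=onplane(c,[f(373,265)],.098)[0];print("tube",t)
C=onplane(c,[f(473,253),f(428,353),f(308,353),f(430,163)],.0755);print(C)
for p in C: print(np.hypot(*(p-t)[:2]),np.degrees(np.arctan2(*(p-t)[1::-1])))
print("pointer",[np.degrees(np.arctan2(*(p-t)[1::-1])) for p in onplane(c,[f(285,268)],.08)])
# plate/block edges
K=onplane(c,[f(187,112),f(490,75),f(511,378),f(225,410)],.038);print("block c",K.mean(0),[np.degrees(np.arctan2(*(K[b]-K[a])[1::-1])) for a,b in((0,1),(3,2),(3,0),(2,1))],np.linalg.norm(K[1]-K[0]))
pl=onplane(c,[f(122,515),f(615,460)],.008);print("plate x yaw",np.degrees(np.arctan2(*(pl[1]-pl[0])[1::-1])))
m=(P[...,2]>.092)&(abs(P[...,0]-.54)<.03)&(abs(P[...,1]-.157)<.03);print("tube depth",np.nanmedian(P[m],0),m.sum())
m=(P[...,2]>.071)&(P[...,2]<.078)&(abs(P[...,0]-.54)<.03)&(abs(P[...,1]-.157)<.03);print("nut top depth",np.nanmedian(P[m],0),m.sum())
```

```text
tube [0.53923138 0.15991682 0.098     ]
[[0.55733799 0.16643466 0.0755    ]
 [0.5556269  0.14749698 0.0755    ]
 [0.53512928 0.14087862 0.0755    ]
 [0.54497221 0.178523   0.0755    ]]
0.019244004374464947 19.797386087924483
0.02056855168541175 -37.14443191126392
0.019475114552856793 -102.15942565293992
0.019471704170052482 72.85268030618957
pointer [np.float64(-155.39412229526786)]
block c [0.53963936 0.15962278 0.038     ] [np.float64(24.540677751981566), np.float64(24.2649770285881), np.float64(115.05480391643601), np.float64(114.26594134002767)] 0.05843046562738913
plate x yaw 24.336751410463286
tube depth [0.55874471 0.12840322 0.35145057] 2866
nut top depth [0.53921421 0.16147303 0.07606938] 565
```

Request:
{"op": "jog_arm", "data": {"moves": "0.016 0.192 0 0 0 0.337;0.016 0.192 0 0 0 0.337;0.016 0.192 0 0 0 0.337;0.016 0.192 -0.1 0 0 0.337;0.016 0.192 -0.3 0 0 0.337;0.016 0.192 -0.45 0 0 0.337;0.016 0.192 -0.5 0 0 0.337;0.016 0.192 -0.5 0 0 0.337;0.016 0.192 -0.5 0 0 0.337"}}

```text
clock: 2.95
eef_pos: [0.5389, 0.1556, 0.1189]
tool_rot: [0.359, 0.933, -0.001, -0.002]
contact_force: [0.3, 0.5, 1.7]
gripper_width: 0.0856
grasp_force: 0.0
```

Run:
```python
from h import *
c=ctrl.calibration("wrist");im,d=ctrl.capture("wrist");o=ctrl.observe()
x=R.from_quat(o["tool_rot"]).as_matrix();print(o["eef_pos"],np.degrees(np.arctan2(x[1,1],x[0,1])),x[:,2],o["contact_force"],o["torque"])
print(proj(c,[[.5395,.1597,.098],[.5395,.1597,.0755],o["eef_pos"]]));cv2.imwrite("pics/w3.png",im)
```

```text
[0.54062267 0.15699061 0.12131371] 47.97372911753877 [ 4.66683746e-04 -2.09071369e-04 -9.99999869e-01] [ 0.57655451  0.57171647 -0.36746495] [ 0.03182675 -0.01543242  0.02442368]
[[330.79140506 232.76725232]
 [330.3007708  218.68095309]
 [328.91019314 256.30771569]]
```

View pics/w3.png

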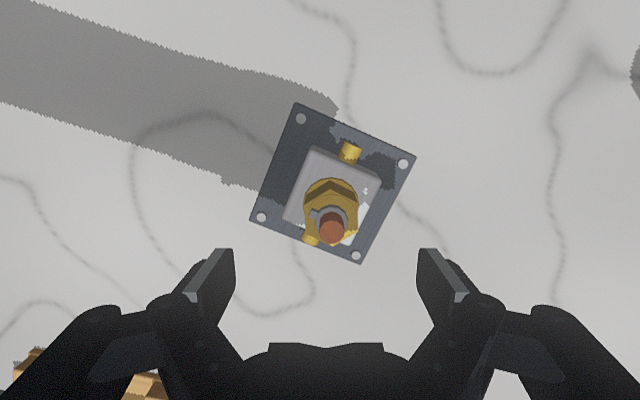

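The tube top shows at (331,231) against a predicted (331,233), centred between the fingers (215–430), so I can descend.

Request:
{"op": "jog_arm", "data": {"moves": "-0.004 0.009 -0.1 0 0 0;-0.004 0.009 -0.18 0 0 0;-0.004 0.009 -0.22 0 0 0;-0.004 0.009 -0.22 0 0 0;-0.004 0.009 -0.22 0 0 0"}}

```text
clock: 3.42
eef_pos: [0.5398, 0.1614, 0.0561]
tool_rot: [0.358, 0.934, 0.001, 0.001]
contact_force: [-0.9, 0.6, -0.6]
gripper_width: 0.0855
grasp_force: 0.0
```

Request:
{"op": "jog_arm", "data": {"moves": "0 0 0 0 0 0;0 0 0 0 0 0;0 0 0 0 0 0;0 0 0 0 0 0;0 0 0 0 0 0;0 0 0 0 0 0;0 0 0 0 0 0;0 0 0 0 0 0", "hand": -1, "force": 25}}

```text
clock: 4.08
eef_pos: [0.538, 0.1606, 0.0553]
tool_rot: [0.357, 0.934, -0.001, -0.0]
contact_force: [-4.3, -1.6, 7.9]
gripper_width: 0.0339
grasp_force: 26.7
```

Request:
{"op": "jog_arm", "data": {"moves": "0 0 0.003 0 0 -0.05;0 0 0.003 0 0 -0.1;0 0 0.003 0 0 -0.15;0 0 0.003 0 0 -0.2;0 0 0.003 0 0 -0.2"}}

```text
clock: 4.5
eef_pos: [0.5383, 0.161, 0.0554]
tool_rot: [0.5, 0.866, -0.0, 0.0]
contact_force: [-0.0, 0.1, 0.2]
gripper_width: 0.0338
grasp_force: 25.4
```

```bash
cat > s.py <<'E'
from h import *
o=ctrl.observe();x=R.from_quat(o["tool_rot"]).as_matrix()
print(o["clock"],"pos",o["eef_pos"].round(4),"yyaw",round(np.degrees(np.arctan2(x[1,1],x[0,1])),2),"F",o["contact_force"].round(1),"T",o["torque"].round(3),"w",o["gripper_width"].round(4),"g",round(o["grasp_force"],1),"j7",o["joint_positions"][6].round(2),"t7",o["joint_efforts"][6].round(3))
E
python3 s.py
```

```text
Traceback (most recent call last):
  File "s.py", line 3, in <module>
    print(o["clock"],"pos",o["eef_pos"].round(4),"yyaw",round(np.degrees(np.arctan2(x[1,1],x[0,1])),2),"F",o["contact_force"].round(1),"T",o["torque"].round(3),"w",o["gripper_width"].round(4),"g",round(o["grasp_force"],1),"j7",o["joint_positions"][6].round(2),"t7",o["joint_efforts"][6].round(3))
                                                                                                                                                                    ^^^^^^^^^^^^^^^^^^^^^^^^
AttributeError: 'float' object has no attribute 'round'
```

```bash
sed -i 's/o\["gripper_width"\].round(4)/round(o["gripper_width"],4)/' s.py; python3 s.py
```

```text
4.5 pos [0.5383 0.161  0.0554] yyaw 30.01 F [-0.   0.1  0.2] T [-0.272  0.128 -0.059] w 0.0338 g 25.4 j7 -0.06 t7 -0.657
```

Request:
{"op": "jog_arm", "data": {"moves": "0 0 0 0 0 -0.04;0 0 0 0 0 -0.08;0 0 0 0 0 -0.08;0 0 0 0 0 -0.08"}}

```text
clock: 4.83
eef_pos: [0.5386, 0.1611, 0.0554]
tool_rot: [0.551, 0.834, -0.0, 0.0]
contact_force: [1.3, -0.8, 0.5]
gripper_width: 0.0331
grasp_force: 25.4
```

```bash
python3 s.py
```

```text
4.8333 pos [0.5386 0.1611 0.0554] yyaw 23.09 F [ 1.3 -0.8  0.5] T [-0.273  0.047 -0.047] w 0.0331 g 25.4 j7 -0.17 t7 -0.031
```

Request:
{"op": "jog_arm", "data": {"moves": "0 0 0 0 0 -0.04;0 0 0 0 0 -0.08;0 0 0 0 0 -0.08;0 0 0 0 0 -0.08"}}

```text
clock: 5.17
eef_pos: [0.5388, 0.1612, 0.0554]
tool_rot: [0.602, 0.798, 0.0, 0.0]
contact_force: [2.3, -0.8, -0.1]
gripper_width: 0.0333
grasp_force: 25.3
```

```bash
python3 s.py
```

```text
5.1667 pos [0.5388 0.1612 0.0554] yyaw 15.91 F [ 2.3 -0.8 -0.1] T [-0.298 -0.188 -0.063] w 0.0333 g 25.3 j7 -0.28 t7 -0.031
```

Request:
{"op": "jog_arm", "data": {"moves": "0 0 0 0 0 -0.04;0 0 0 0 0 -0.08;0 0 0 0 0 -0.08;0 0 0 0 0 -0.08"}}

```text
clock: 5.5
eef_pos: [0.539, 0.1612, 0.0554]
tool_rot: [0.651, 0.759, 0.0, 0.0]
contact_force: [3.2, -0.8, -1.1]
gripper_width: 0.0338
grasp_force: 25.3
```

```bash
python3 s.py
```

```text
5.5 pos [0.539  0.1612 0.0554] yyaw 8.72 F [ 3.2 -0.8 -1.1] T [-0.297 -0.481 -0.068] w 0.0338 g 25.3 j7 -0.4 t7 -0.034
```

Request:
{"op": "jog_arm", "data": {"moves": "0 0 0 0 0 -0.04;0 0 0 0 0 -0.08;0 0 0 0 0 -0.08;0 0 0 0 0 -0.08"}}

```text
clock: 5.83
eef_pos: [0.5392, 0.1612, 0.0554]
tool_rot: [0.698, 0.716, 0.001, 0.001]
contact_force: [4.6, -1.7, -1.7]
gripper_width: 0.034
grasp_force: 25.2
```

```bash
python3 s.py
```

```text
5.8333 pos [0.5392 0.1612 0.0554] yyaw 1.51 F [ 4.6 -1.7 -1.7] T [-0.244 -0.843 -0.032] w 0.034 g 25.2 j7 -0.52 t7 -0.037
```

Request:
{"op": "jog_arm", "data": {"moves": "0 0 0 0 0 -0.04;0 0 0 0 0 -0.08;0 0 0 0 0 -0.08;0 0 0 0 0 -0.08"}}

```text
clock: 6.17
eef_pos: [0.5394, 0.1613, 0.0554]
tool_rot: [0.741, 0.671, 0.001, 0.001]
contact_force: [5.2, -1.7, -2.4]
gripper_width: 0.0333
grasp_force: 25.1
```

```bash
python3 s.py
```

```text
6.1667 pos [0.5394 0.1613 0.0554] yyaw -5.72 F [ 5.2 -1.7 -2.4] T [-0.203 -0.962 -0.135] w 0.0333 g 25.1 j7 -0.64 t7 -0.013
```

Run:
```python
from h import *
c=ctrl.calibration("wrist");im,d=ctrl.capture("wrist");p=proj(c,[.5395,.1597,.08])[0].astype(int);print(p)
x,y=p-[60,45];cv2.imwrite("pics/w4z.png",cv2.resize(im[y:y+90,x:x+120],None,fx=6,fy=6,interpolation=2));print(x,y)
```

```text
[326 283]
266 238
```

View pics/w4z.png

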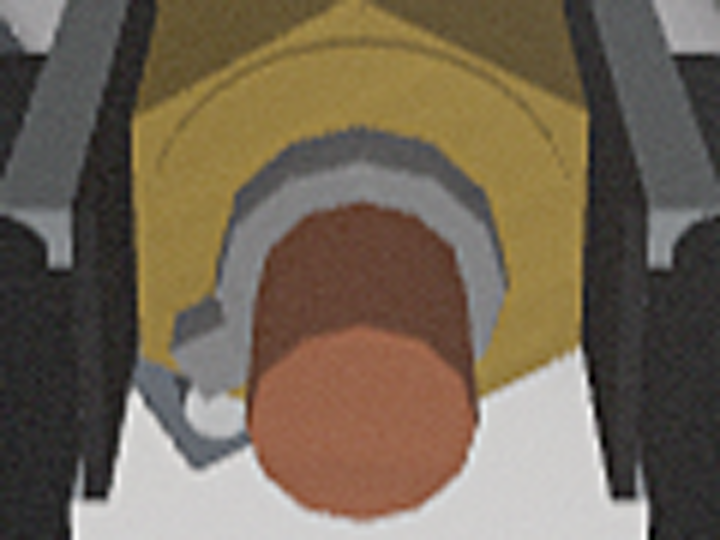

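The close view shows the nut held on two flats (left 135, right 585 in the crop) and turning with the fingers. The pointer tip is at crop (188,370), i.e. full-frame pixel (297,299.5).

```bash
cat > pt.py <<'E'
from h import *
def ang(c,uv,ctr=(.5395,.1597),z=.0815):
    p=onplane(c,[uv],z)[0][:2]-ctr; return np.hypot(*p)*1e3,(np.degrees(np.arctan2(p[1],p[0]))-24.4)%360
E
python3 - <<'E'
from pt import *
c=ctrl.calibration("wrist")
for z in(.08,.082,.083):
  t=onplane(c,[[266+362/6-.4,238+425/6-.4]],.098)[0];print(t,ang(c,[266+188/6-.4,238+370/6-.4],t[:2],z))
E
```

```text
[0.53918463 0.1605572  0.098     ] (np.float64(15.370819991279687), np.float64(184.0571758104277))
[0.53918463 0.1605572  0.098     ] (np.float64(14.443451481527918), np.float64(179.90222605407916))
[0.53918463 0.1605572  0.098     ] (np.float64(14.01103593086447), np.float64(177.624527461468))
```

Request:
{"op": "jog_arm", "data": {"moves": "0 0 0 0 0 -0.03;0 0 0 0 0 -0.06;0 0 0 0 0 -0.06"}}

```text
clock: 6.47
eef_pos: [0.5396, 0.1613, 0.0554]
tool_rot: [0.772, 0.635, 0.001, 0.001]
contact_force: [6.4, -2.1, -3.4]
gripper_width: 0.0334
grasp_force: 27.0
```

```bash
python3 s.py
```

```text
6.4667 pos [0.5396 0.1613 0.0554] yyaw -11.13 F [ 6.4 -2.1 -3.4] T [-0.199 -1.086  0.35 ] w 0.0334 g 27.0 j7 -0.73 t7 -0.696
```

Request:
{"op": "jog_arm", "data": {"moves": "0 0 0 0 0 -0.03;0 0 0 0 0 -0.06;0 0 0 0 0 -0.06"}}

```text
clock: 6.72
eef_pos: [0.5398, 0.1612, 0.0554]
tool_rot: [0.801, 0.598, 0.001, 0.001]
contact_force: [6.2, -1.5, -4.0]
gripper_width: 0.0337
grasp_force: 26.9
```

```bash
python3 s.py
python3 - <<'E'
from pt import *
im,d=ctrl.capture("wrist");cv2.imwrite("pics/w5.png",im);cv2.imwrite("pics/w5z.png",cv2.resize(im[238:328,266:386],None,fx=6,fy=6,interpolation=2))
E
```

```text
6.7167 pos [0.5398 0.1612 0.0554] yyaw -16.54 F [ 6.2 -1.5 -4. ] T [-0.244 -1.197  0.295] w 0.0337 g 26.9 j7 -0.81 t7 -0.694
```

View pics/w5z.png

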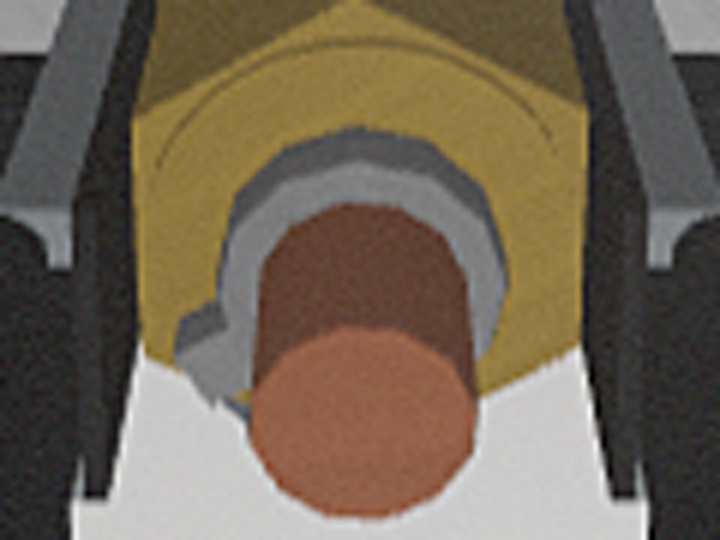

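The crop shows the pointer tip at (193,375), nearly unchanged relative to the tool although the tool turned about 11° further. So the pointer is now being dragged, which agrees with the torque rise at a tool angle near −7°. The nut is about 10° past finger-tight, so I release it and go up.

Request:
{"op": "jog_arm", "data": {"moves": "0 0 0 0 0 0;0 0 0 0 0 0;0 0 0 0 0 0;0 0 0 0 0 0;0 0 0 0 0 0;0 0 0 0 0 0", "hand": 1}}

```text
clock: 7.27
eef_pos: [0.5381, 0.1616, 0.0552]
tool_rot: [0.802, 0.597, -0.0, -0.0]
contact_force: [-0.2, -0.0, -0.5]
gripper_width: 0.0851
grasp_force: 0.0
```

Request:
{"op": "jog_arm", "data": {"moves": "0 0 0.1 0 0 0;0 0 0.22 0 0 0;0 0 0.36 0 0 0;0 0 0.5 0 0 0;0 -0.1 0.55 0 0 0;0 -0.19 0.6 0 0 0;0 -0.19 0.65 0 0 0;0 -0.19 0.65 0 0 0"}}

```text
clock: 7.93
eef_pos: [0.5401, 0.1028, 0.2535]
tool_rot: [0.803, 0.596, 0.002, 0.002]
contact_force: [-0.2, 1.0, 0.4]
gripper_width: 0.0853
grasp_force: 0.0
```

```bash
python3 s.py
python3 - <<'E'
from pt import *
c=ctrl.calibration("wrist");im,d=ctrl.capture("wrist");np.savez("pics/w6c.npz",**c);cv2.imwrite("pics/w6.png",im)
p=proj(c,[.5395,.1597,.08])[0].astype(int);x,y=p-[60,45];x=max(x,0);y=max(y,0);cv2.imwrite("pics/w6z.png",cv2.resize(im[y:y+90,x:x+120],None,fx=6,fy=6,interpolation=2));print(p,x,y)
# jar, bottle
t=ctrl.calibration("top");print(onplane(t,[[312,158],[165,195]],.0),onplane(t,[[311,144]],.08))
E
```

```text
7.9333 pos [0.5401 0.1028 0.2535] yyaw -16.87 F [-0.2  1.   0.4] T [ 0.056 -0.013  0.001] w 0.0853 g 0.0 j7 -0.59 t7 0.122
[307 123] 247 78
[[0.75891326 0.02343436 0.        ]
 [0.6497992  0.42275085 0.        ]] [[0.7809857  0.02435325 0.08      ]]
```

View pics/w6z.png

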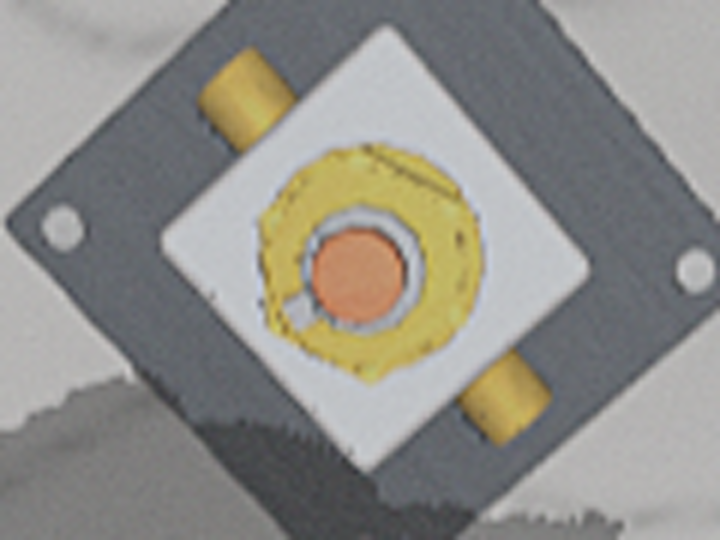

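The pointer tip is at crop (298,312) and the tube top at (359,275). From here I'll measure the pointer angle numerically.

```bash
cat > pt.py <<'E'
from h import *
def pang(c,im,ctr=None,z=.081,rs=(.0105,.0115,.012)):
    if ctr is None: ctr=(.5394,.1600)
    hsv=cv2.cvtColor(im,cv2.COLOR_BGR2HSV)[...,1].astype(np.float32)
    a=np.radians(np.arange(0,360,1.)); s=0
    for r in rs:
        q=proj(c,np.c_[ctr[0]+r*np.cos(a),ctr[1]+r*np.sin(a),np.full(len(a),z)]).astype(np.float32)
        s=s+cv2.remap(hsv,q[None,:,0],q[None,:,1],1)[0]
    s=s/len(rs); w=np.clip(np.median(s)*.6-s,0,None)
    return (np.degrees(np.angle((w*np.exp(1j*a)).sum()))-24.4)%360, (np.degrees(a[w>0])-24.4)%360
E
python3 - <<'E'
from pt import *
for n in("w2","w6"):
    c=dict(np.load(f"pics/{n}c.npz"));im=cv2.imread(f"pics/{n}.png")
    t=onplane(c,[[286+373/6-.4,80+265/6-.4]] if n=="w2" else [[247+359/6-.4,78+275/6-.4]],.098)[0];print(n,t)
    a,l=pang(c,im);print(a,len(l),l.min() if len(l) else 0,l.max() if len(l) else 0)
    print(onplane(c,[[286+285/6,80+268/6]] if n=="w2" else [[247+296/6,78+313/6]],.081)[0])
c=dict(np.load("pics/w6c.npz"));g=lambda u,v:[247+u/6-.4,78+v/6-.4]
for p in onplane(c,[g(372,382),g(268,330),g(483,262)],.0755): print(np.degrees(np.arctan2(p[1]-.16,p[0]-.5394)))
# wrench from w1-type view: top view + scene already; stand by depth
for n,r in(("top",(340,185,420,280)),("scene",(200,225,300,272))):
    d=np.load(f"pics/{n}0.npy");c=ctrl.calibration(n);P=cloud(c,d)[r[1]:r[3],r[0]:r[2]]
    u=np.array([np.cos(np.radians(32.4)),np.sin(np.radians(32.4))]);g0=np.array([.563,-.158])
    q=P[(P[...,2]>.034)&(P[...,2]<.05)];l=(q[:,:2]-g0)@u;w=(q[:,:2]-g0)@[-u[1],u[0]]
    h=(l<-20e-3); A=np.polyfit(l[h],w[h],1)
    print(n,"along",np.percentile(l,[1,99]),"handle slope deg",np.degrees(A[0]),"w at0",A[1],"across head",np.percentile(w[l>.05],[2,98]),"z",np.median(q[h][:,2]))
    q=P[(P[...,2]>.02)&(P[...,2]<.031)];l=(q[:,:2]-g0)@u;w=(q[:,:2]-g0)@[-u[1],u[0]];print("ribs",np.percentile(l,[2,98]),np.percentile(w,[2,98]))
E
```

```text
w2 [0.53923138 0.15991682 0.098     ]
180.56036012964879 29 166.6 194.60000000000002
[0.52680763 0.15380095 0.081     ]
w6 [0.53956835 0.16073723 0.098     ]
167.80947958408484 28 154.6 181.6
[0.52671851 0.15671783 0.081     ]
-105.00706789977038
-167.01325702016737
-12.547740148759182
top along [-0.10998891  0.09109474] handle slope deg 0.4442284042175243 w at0 0.00035799714531061503 across head [-0.03034286  0.03014117] z 0.039339943563552415
ribs [-0.09152734  0.05437344] [-0.04344067  0.03473998]
scene along [-0.11524549  0.08511489] handle slope deg 0.915251749906322 w at0 -0.0013629243331522486 across head [-0.03224247  0.03131159] z 0.040545655870521946
ribs [-0.09756279  0.04904184] [-0.04580055  0.03291172]
```

Request:
{"op": "jog_arm", "data": {"moves": "0.073 -0.87 0 0 0 -0.447;0.073 -0.87 0 0 0 -0.447;0.073 -0.87 0 0 0 -0.447;0.073 -0.87 0 0 0 -0.447;0.073 -0.87 -0.1 0 0 -0.447;0.073 -0.87 -0.25 0 0 -0.447;0.073 -0.87 -0.35 0 0 -0.447;0.073 -0.87 -0.35 0 0 -0.447;0.073 -0.87 -0.35 0 0 -0.447;0.073 -0.87 -0.35 0 0 -0.447"}}

```text
clock: 8.82
eef_pos: [0.5591, -0.1549, 0.143]
tool_rot: [0.958, 0.285, -0.002, -0.002]
contact_force: [0.4, 0.4, 0.3]
gripper_width: 0.0851
grasp_force: 0.0
```

```bash
python3 s.py
python3 - <<'E'
from h import *
c=ctrl.calibration("wrist");im,d=ctrl.capture("wrist");P=cloud(c,d);cv2.imwrite("pics/w7.png",im)
u=np.array([np.cos(np.radians(32.4)),np.sin(np.radians(32.4))]);g0=np.array([.563,-.158])
L=(P[...,:2]-g0)@u;W=(P[...,:2]-g0)@[-u[1],u[0]];m=(P[...,2]>.035)&(P[...,2]<.046)&(abs(W)<.06)&(L>-.13)&(L<.12)
l,w=L[m],W[m];print(m.sum(),np.percentile(l,[.5,99.5]),"z",np.median(P[m][:,2]),"head",np.percentile(w[l>.065],[1,99]))
for a in(-.04,-.02,0,.02,.035): k=abs(l-a)<.008; print(a,k.sum(),np.percentile(w[k],[2,98]) if k.any() else 0)
k=abs(w)<.008
print("jaw bottom",np.percentile(l[k],99.5))
E
```

```text
8.8167 pos [ 0.5591 -0.1549  0.143 ] yyaw -56.83 F [0.4 0.4 0.3] T [ 0.012 -0.033  0.014] w 0.0851 g 0.0 j7 -0.85 t7 0.017
6684 [-0.11236184  0.08978532] z 0.0395893036212763 head [-0.03039905  0.03075971]
-0.04 356 [-0.00870788  0.00868753]
-0.02 384 [-0.00876127  0.00886904]
0 398 [-0.00839943  0.00821688]
0.02 419 [-0.00864431  0.00839006]
0.035 995 [-0.02868035  0.029104  ]
jaw bottom 0.0507712485075027
```

Request:
{"op": "jog_arm", "data": {"moves": "0 0 -0.1 0 0 -0.009;0 0 -0.2 0 0 -0.009;0 0 -0.25 0 0 -0.009;0 0 -0.25 0 0 -0.009;0 0 -0.25 0 0 -0.009;0 0 -0.25 0 0 -0.009"}}

```text
clock: 9.37
eef_pos: [0.5625, -0.1557, 0.0731]
tool_rot: [0.96, 0.279, 0.002, 0.001]
contact_force: [0.6, -0.4, 0.6]
gripper_width: 0.0854
grasp_force: 0.0
```

```bash
python3 s.py
```

```text
9.3667 pos [ 0.5625 -0.1557  0.0731] yyaw -57.6 F [ 0.6 -0.4  0.6] T [ 0.019 -0.001  0.046] w 0.0854 g 0.0 j7 -0.89 t7 -0.002
```

Request:
{"op": "jog_arm", "data": {"moves": "0.001 -0.008 -0.08 0 0 0;0.001 -0.008 -0.15 0 0 0;0.001 -0.008 -0.187 0 0 0;0.001 -0.008 -0.187 0 0 0;0.001 -0.008 -0.187 0 0 0"}}

```text
clock: 9.78
eef_pos: [0.5613, -0.1588, 0.0152]
tool_rot: [0.96, 0.278, 0.0, 0.0]
contact_force: [0.7, -0.3, 0.2]
gripper_width: 0.0853
grasp_force: 0.0
```

Request:
{"op": "jog_arm", "data": {"moves": "0 0 0 0 0 0;0 0 0 0 0 0;0 0 0 0 0 0;0 0 0 0 0 0;0 0 0 0 0 0;0 0 0 0 0 0;0 0 0 0 0 0;0 0 0 0 0 0;0 0 0 0 0 0;0 0 0 0 0 0", "hand": -1, "force": 70}}

```text
clock: 10.62
eef_pos: [0.561, -0.1592, 0.0147]
tool_rot: [0.961, 0.278, 0.0, 0.0]
contact_force: [-0.3, -0.5, 4.8]
gripper_width: 0.0166
grasp_force: 68.9
```

```bash
python3 s.py
```

```text
10.6167 pos [ 0.561  -0.1592  0.0147] yyaw -57.7 F [-0.3 -0.5  4.8] T [-0.015  0.116  0.018] w 0.0166 g 68.9 j7 -0.91 t7 0.004
```

Request:
{"op": "jog_arm", "data": {"moves": "0 0 0.03 0 0 0;0 0 0.08 0 0 0;0 0 0.15 0 0 0;0 0 0.25 0 0 0;0 0 0.35 0 0 0;0 0 0.45 0 0 0;0 0 0.45 0 0 0"}}

```text
clock: 11.2
eef_pos: [0.564, -0.1595, 0.1557]
tool_rot: [0.961, 0.278, 0.004, 0.003]
contact_force: [1.6, -0.2, -0.8]
gripper_width: 0.0167
grasp_force: 68.5
```

```bash
cat > jaw.py <<'E'
from h import *
o=ctrl.observe();c=ctrl.calibration("wrist");im,d=ctrl.capture("wrist");P=cloud(c,d)
M=R.from_quat(o["tool_rot"]).as_matrix();T=(P-o["eef_pos"])@M   # tool coords
m=(T[...,0]>.03)&(T[...,0]<.12)&(abs(T[...,1])<.05)&(T[...,2]>-.045)&(T[...,2]<0)
q=T[m];q=q[abs(q[:,2]-np.median(q[:,2]))<.006]
A=np.linalg.lstsq(np.c_[q[:,:2],np.ones(len(q))],q[:,2],rcond=None)[0]
print("n",len(q),"tool z of top at TCP",A[2],"tilt deg x,y",np.degrees(A[:2]))
l,w=q[:,0],q[:,1]
print("tip",np.percentile(l,99.5),"head y",np.percentile(w[l>.07],[1,99]),"jaw bottom",np.percentile(l[abs(w)<.006],99))
for s in(1,-1):
    k=(w*s>.015)&(l>.06)&(l<.085);b=[(a,np.percentile(w[k&(abs(l-a)<.004)]*s,[2,98])) for a in(.064,.072,.08)];print(s,b)
print(o["eef_pos"].round(4),o["gripper_width"])
E
python3 s.py; python3 jaw.py
```

```text
11.2 pos [ 0.564  -0.1595  0.1557] yyaw -57.69 F [ 1.6 -0.2 -0.8] T [ 0.017 -0.161 -0.039] w 0.0167 g 68.5 j7 -0.86 t7 0.087
n 15069 tool z of top at TCP -0.024958481143488618 tilt deg x,y [0.30294967 0.11390085]
tip 0.09281342456242433 head y [-0.03088516  0.02967291] jaw bottom 0.053393062531738165
1 [(0.064, array([0.01780418, 0.02954125])), (0.072, array([0.01785579, 0.02965533])), (0.08, array([0.0178546 , 0.02964774]))]
-1 [(0.064, array([0.01917024, 0.03102   ])), (0.072, array([0.01920309, 0.03094746])), (0.08, array([0.01917375, 0.03093495]))]
[ 0.564  -0.1595  0.1557] 0.016673071277747805
```

Request:
{"op": "jog_arm", "data": {"moves": "0.097 0.88 0 0 0 0.75;0.097 0.88 0 0 0 0.75;0.097 0.88 0 0 0 0.75;0.097 0.88 0 0 0 0.75;0.097 0.88 0 0 0 0.75;0.097 0.88 0 0 0 0.75;0.097 0.88 0 0 0 0.75;0.097 0.88 0 0 0 0.75;0.097 0.88 0 0 0 0.75;0.097 0.88 0 0 0 0.75"}}

```text
clock: 12.08
eef_pos: [0.5882, 0.1055, 0.1471]
tool_rot: [0.641, 0.767, -0.001, -0.001]
contact_force: [-0.4, -0.4, -1.9]
gripper_width: 0.0167
grasp_force: 68.5
```

Request:
{"op": "jog_arm", "data": {"moves": "0 0 0 0 0 0.374;0 0 0 0 0 0.374;0 0 0 0 0 0.374;0 0 0 0 0 0.374;0 0 0 0 0 0.374;0 0 0 0 0 0.374;0 0 0 0 0 0.374;0 0 0 0 0 0.374"}}

```text
clock: 12.75
eef_pos: [0.5891, 0.1048, 0.1483]
tool_rot: [0.396, 0.918, -0.0, -0.001]
contact_force: [-0.6, 0.0, -0.7]
gripper_width: 0.0165
grasp_force: 68.5
```

```bash
python3 s.py; python3 jaw.py
python3 - <<'E'
from pt import *
c=ctrl.calibration("wrist");im,d=ctrl.capture("wrist");cv2.imwrite("pics/w8.png",im);np.savez("pics/w8c.npz",**c)
print(pang(c,im));p=proj(c,[[.5394,.16,.098]])[0];print(p)
hsv=cv2.cvtColor(im,cv2.COLOR_BGR2HSV);m=((hsv[...,0]<14)&(hsv[...,1]>70)).astype(np.uint8)
n,_,st,ce=cv2.connectedComponentsWithStats(m);print([(st[i].tolist(),ce[i].round(1).tolist(),onplane(c,[ce[i]],.098)[0].round(4)) for i in np.argsort(-st[:,4])[1:3]])
E
```

```text
12.75 pos [0.5891 0.1048 0.1483] yyaw 43.33 F [-0.6  0.  -0.7] T [ 0.006 -0.036 -0.022] w 0.0165 g 68.5 j7 0.34 t7 0.0
n 15129 tool z of top at TCP -0.024952582876793458 tilt deg x,y [ 0.33426027 -0.00762529]
tip 0.09307694108883892 head y [-0.02999057  0.0306645 ] jaw bottom 0.05377650354230974
1 [(0.064, array([0.01886595, 0.03064781])), (0.072, array([0.01885592, 0.0306612 ])), (0.08, array([0.01885763, 0.03073608]))]
-1 [(0.064, array([0.01817617, 0.0298784 ])), (0.072, array([0.01813864, 0.02998373])), (0.08, array([0.01816173, 0.02999328]))]
[0.5891 0.1048 0.1483] 0.01651483461759996
(np.float64(170.65087017452524), array([157.6, 158.6, 159.6, 160.6, 161.6, 162.6, 163.6, 164.6, 165.6,
       166.6, 167.6, 168.6, 169.6, 170.6, 171.6, 172.6, 173.6, 174.6,
       175.6, 176.6, 177.6, 178.6, 179.6, 180.6, 181.6, 182.6, 183.6]))
[327.30613686 101.34229567]
[([315, 89, 25, 25, 417], [326.8, 100.7], array([0.5389, 0.1601, 0.098 ])), ([67, 295, 2, 1, 2], [67.5, 295.0], array([ 0.4949, -0.0648,  0.098 ]))]
```

Request:
{"op": "jog_arm", "data": {"moves": "0.009 -0.003 -0.06 0 0 0.002;0.009 -0.003 -0.128 0 0 0.002;0.009 -0.003 -0.128 0 0 0.002;0.009 -0.003 -0.128 0 0 0.002;0.009 -0.003 -0.128 0 0 0.002"}}

```text
clock: 13.27
eef_pos: [0.5927, 0.1045, 0.1116]
tool_rot: [0.394, 0.919, 0.0, 0.0]
contact_force: [0.1, -0.1, -0.8]
gripper_width: 0.0165
grasp_force: 68.5
```

```bash
python3 s.py; python3 jaw.py
cat > ax.py <<'E'
from pt import *
import sys
o=ctrl.observe();c=ctrl.calibration("wrist");im,d=ctrl.capture("wrist");cv2.imwrite(f"pics/{sys.argv[1]}.png",im)
hsv=cv2.cvtColor(im,cv2.COLOR_BGR2HSV);m=((hsv[...,0]<14)&(hsv[...,1]>70)).astype(np.uint8)
n,lb,st,ce=cv2.connectedComponentsWithStats(m);P=cloud(c,d)
i=np.argsort(-st[:,4])[1];k=(lb==i)&(P[...,2]>.095);k2=k&(P[...,2]<.103);t=P[k2].mean(0) if k2.any() else None
print("tube blob",st[i],"top centre depth",t,k2.sum())
u=R.from_quat(o["tool_rot"]).as_matrix()
if t is not None: print("tube in tool",((t-o["eef_pos"])@u).round(4))
print("pointer",pang(c,im,None if t is None else t[:2])[0])
E
python3 ax.py w9
```

```text
13.2667 pos [0.5927 0.1045 0.1116] yyaw 43.63 F [ 0.1 -0.1 -0.8] T [ 0.005 -0.041 -0.006] w 0.0165 g 68.5 j7 0.32 t7 -0.005
n 15120 tool z of top at TCP -0.0249497107090851 tilt deg x,y [ 0.317289   -0.01064326]
tip 0.09305478291828327 head y [-0.02996917  0.0306634 ] jaw bottom 0.05374807244687414
1 [(0.064, array([0.01886942, 0.03065489])), (0.072, array([0.01888079, 0.0306643 ])), (0.08, array([0.01890224, 0.03074336]))]
-1 [(0.064, array([0.01813656, 0.02999872])), (0.072, array([0.01811576, 0.02998582])), (0.08, array([0.01810144, 0.0299097 ]))]
[0.5927 0.1045 0.1116] 0.016450488724497597
tube blob [308  79  30  31 625] top centre depth [0.53875297 0.16003383 0.09770028] 616
tube in tool [ 0.0777 -0.0011  0.0143]
pointer 171.62311580606718
```

Request:
{"op": "jog_arm", "data": {"moves": "-0.005 -0.003 -0.08 0 0 0;-0.005 -0.003 -0.14 0 0 0;-0.005 -0.003 -0.14 0 0 0;-0.005 -0.003 -0.15 0 0 0;-0.005 -0.003 -0.16 0 0 0;-0.005 -0.003 -0.17 0 0 0;-0.005 -0.003 -0.18 0 0 0;-0.005 -0.003 -0.18 0 0 0"}}

```text
clock: 14.03
eef_pos: [0.591, 0.1032, 0.0568]
tool_rot: [0.394, 0.919, 0.0, 0.0]
contact_force: [1.1, 0.4, -1.9]
gripper_width: 0.0168
grasp_force: 68.6
```

```bash
python3 s.py;python3 ax.py w10
```

```text
14.0333 pos [0.591  0.1032 0.0568] yyaw 43.63 F [ 1.1  0.4 -1.9] T [ 0.042 -0.103 -0.11 ] w 0.0168 g 68.6 j7 0.29 t7 0.019
tube blob [ 307   67   46   49 1258] top centre depth [0.538356   0.15996925 0.09766047] 1248
tube in tool [ 0.0774  0.0011 -0.0409]
pointer 172.08449765506091
```

Request:
{"op": "jog_arm", "data": {"moves": "0 0 -0.015 0 0 0;0 0 -0.03 0 0 0;0 0 -0.044 0 0 0;0 0 -0.044 0 0 0;0 0 -0.044 0 0 0;0 0 -0.044 0 0 0"}}

```text
clock: 14.58
eef_pos: [0.5908, 0.1034, 0.0435]
tool_rot: [0.394, 0.919, 0.0, -0.0]
contact_force: [1.7, 0.6, -1.4]
gripper_width: 0.0168
grasp_force: 68.5
```

```bash
python3 s.py;python3 ax.py w11
```

```text
14.5833 pos [0.5908 0.1034 0.0435] yyaw 43.65 F [ 1.7  0.6 -1.4] T [ 0.104 -0.094 -0.005] w 0.0168 g 68.5 j7 0.28 t7 0.052
tube blob [ 304   62   53   57 1583] top centre depth [0.53827508 0.15996599 0.09765161] 1564
tube in tool [ 0.0772  0.001  -0.0542]
pointer 172.1988786711851
```

```bash
cat > sw.py <<'E'
import numpy as np,sys
A=np.array([.5384,.1600])
def table(p,n,st):
    v=np.array(p)-A
    for k in range(1,n+1):
        t=-np.radians(k*st);r=np.array([[np.cos(t),-np.sin(t)],[np.sin(t),np.cos(t)]])@v-v
        print(f"{r[0]/.3:.3f} {r[1]/.3:.3f} 0 0 0 {-k*st/90:.3f}",end=";")
    print()
table([float(sys.argv[1]),float(sys.argv[2])],int(sys.argv[3]),float(sys.argv[4]))
E
python3 sw.py .5908 .1034 8 5
```

```text
-0.017 -0.015 0 0 0 -0.056;-0.035 -0.027 0 0 0 -0.111;-0.055 -0.039 0 0 0 -0.167;-0.075 -0.048 0 0 0 -0.222;-0.096 -0.056 0 0 0 -0.278;-0.118 -0.062 0 0 0 -0.333;-0.140 -0.066 0 0 0 -0.389;-0.162 -0.068 0 0 0 -0.444;
```

Request:
{"op": "jog_arm", "data": {"moves": "-0.017 -0.015 0 0 0 -0.056;-0.035 -0.027 0 0 0 -0.111;-0.055 -0.039 0 0 0 -0.167;-0.075 -0.048 0 0 0 -0.222;-0.075 -0.048 0 0 0 -0.222;-0.075 -0.048 0 0 0 -0.222"}}

```text
clock: 15.13
eef_pos: [0.5693, 0.0908, 0.0443]
tool_rot: [0.546, 0.838, 0.002, 0.001]
contact_force: [2.4, 4.4, -3.8]
gripper_width: 0.0166
grasp_force: 68.5
```

```bash
python3 s.py;python3 ax.py w12; python3 jaw.py|head -3; python3 sw.py $(python3 -c "
from rig import ctrl;p=ctrl.observe()['eef_pos'];print(p[0],p[1])") 9 5
```

```text
15.1333 pos [0.5693 0.0908 0.0443] yyaw 23.78 F [ 2.4  4.4 -3.8] T [ 0.694 -0.578 -0.082] w 0.0166 g 68.5 j7 -0.01 t7 0.037
tube blob [ 300   67   54   56 1405] top centre depth [0.53799147 0.15980068 0.09768702] 1395
tube in tool [ 0.0758 -0.0006 -0.0533]
pointer 165.37528588837662
n 15537 tool z of top at TCP -0.02421815943520474 tilt deg x,y [-0.38450338  0.02220622]
tip 0.09320731623618542 head y [-0.02984399  0.0306932 ] jaw bottom 0.09276047258255908
1 [(0.064, array([0.01887133, 0.03054568])), (0.072, array([0.01684289, 0.03069118])), (0.08, array([0.01639602, 0.03074946]))]
-0.020 -0.008 0 0 0 -0.056;-0.042 -0.014 0 0 0 -0.111;-0.063 -0.019 0 0 0 -0.167;-0.085 -0.021 0 0 0 -0.222;-0.107 -0.022 0 0 0 -0.278;-0.129 -0.021 0 0 0 -0.333;-0.151 -0.017 0 0 0 -0.389;-0.172 -0.012 0 0 0 -0.444;-0.193 -0.005 0 0 0 -0.500;
```

Request:
{"op": "jog_arm", "data": {"moves": "-0.020 -0.008 0 0 0 -0.056;-0.042 -0.014 0 0 0 -0.111;-0.063 -0.019 0 0 0 -0.167;-0.085 -0.021 0 0 0 -0.222;-0.107 -0.022 0 0 0 -0.278;-0.129 -0.021 0 0 0 -0.333;-0.151 -0.017 0 0 0 -0.389;-0.172 -0.012 0 0 0 -0.444;-0.172 -0.012 0 0 0 -0.444;-0.172 -0.012 0 0 0 -0.444"}}

```text
clock: 16.07
eef_pos: [0.5184, 0.0872, 0.0445]
tool_rot: [0.799, 0.601, 0.002, 0.0]
contact_force: [4.9, 4.9, -4.9]
gripper_width: 0.0166
grasp_force: 68.5
```

```bash
python3 s.py;python3 ax.py w13; python3 jaw.py|head -3; python3 sw.py $(python3 -c "
from rig import ctrl;p=ctrl.observe()['eef_pos'];print(p[0],p[1])") 9 5
```

```text
16.0667 pos [0.5184 0.0872 0.0445] yyaw -16.15 F [ 4.9  4.9 -4.9] T [ 0.738 -0.832 -0.014] w 0.0166 g 68.5 j7 -0.65 t7 -0.049
tube blob [ 301   67   52   55 1349] top centre depth [0.53784828 0.15973516 0.09765805] 1339
tube in tool [ 0.0752 -0.0013 -0.053 ]
pointer 112.83128670294974
n 15671 tool z of top at TCP -0.024100251472244216 tilt deg x,y [-0.34588906  0.04490466]
tip 0.09333208211450181 head y [-0.03050164  0.03006632] jaw bottom 0.09334034050933673
1 [(0.064, array([0.01824371, 0.0301022 ])), (0.072, array([0.01604093, 0.03005976])), (0.08, array([0.01640475, 0.03000864]))]
-0.021 0.007 0 0 0 -0.056;-0.041 0.015 0 0 0 -0.111;-0.060 0.026 0 0 0 -0.167;-0.079 0.037 0 0 0 -0.222;-0.096 0.051 0 0 0 -0.278;-0.112 0.066 0 0 0 -0.333;-0.127 0.082 0 0 0 -0.389;-0.140 0.100 0 0 0 -0.444;-0.152 0.118 0 0 0 -0.500;
```

Run:
```python
from h import *
im=cv2.imread("pics/w13.png");cv2.imwrite("pics/w13z.png",cv2.resize(im[40:160,250:410],None,fx=5,fy=5,interpolation=2))
```

```text
(no output)
```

View pics/w13z.png

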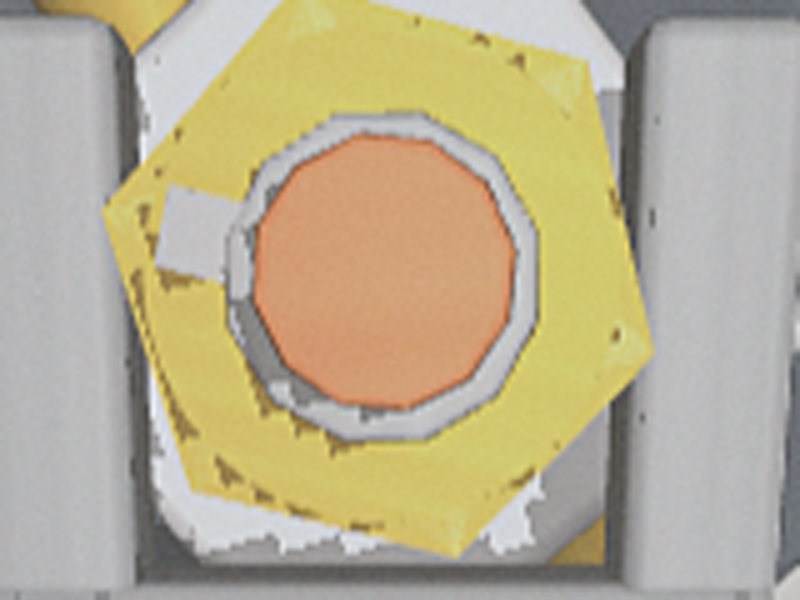

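The crop shows the pointer tip at (163,228) relative to the collar centre (383,275). That is world angle 152°, so about 53° past finger-tight. The jaw prongs are on both sides of the nut and bearing on its corners. I turn it 38° more.

Request:
{"op": "jog_arm", "data": {"moves": "-0.021 0.007 0 0 0 -0.056;-0.041 0.015 0 0 0 -0.111;-0.060 0.026 0 0 0 -0.167;-0.079 0.037 0 0 0 -0.222;-0.096 0.051 0 0 0 -0.278;-0.112 0.066 0 0 0 -0.333;-0.127 0.082 0 0 0 -0.389;-0.135 0.093 0 0 0 -0.422;-0.135 0.093 0 0 0 -0.422;-0.135 0.093 0 0 0 -0.422"}}

```text
clock: 17.0
eef_pos: [0.4787, 0.1148, 0.0446]
tool_rot: [0.951, 0.308, 0.003, -0.0]
contact_force: [6.3, 5.0, -5.1]
gripper_width: 0.0169
grasp_force: 68.5
```

```bash
python3 s.py;python3 ax.py w14
python3 - <<'E'
from h import *
im=cv2.imread("pics/w14.png")[40:160,250:410];cv2.imwrite("pics/w14z.png",cv2.resize(im,None,fx=5,fy=5,interpolation=2))
# yellow-nut hull corners + pointer blob inside nut
hsv=cv2.cvtColor(im,cv2.COLOR_BGR2HSV);m=((hsv[...,0]>18)&(hsv[...,0]<35)&(hsv[...,1]>90)).astype(np.uint8)
E
```

```text
17.0 pos [0.4787 0.1148 0.0446] yyaw -54.08 F [ 6.3  5.  -5.1] T [ 0.685 -1.04   0.255] w 0.0169 g 68.5 j7 -1.34 t7 -0.296
tube blob [ 298   66   53   55 1474] top centre depth [0.53796314 0.15997076 0.09766934] 1462
tube in tool [ 0.0748 -0.0017 -0.0527]
pointer 78.83285004884371
```

View pics/w14z.png

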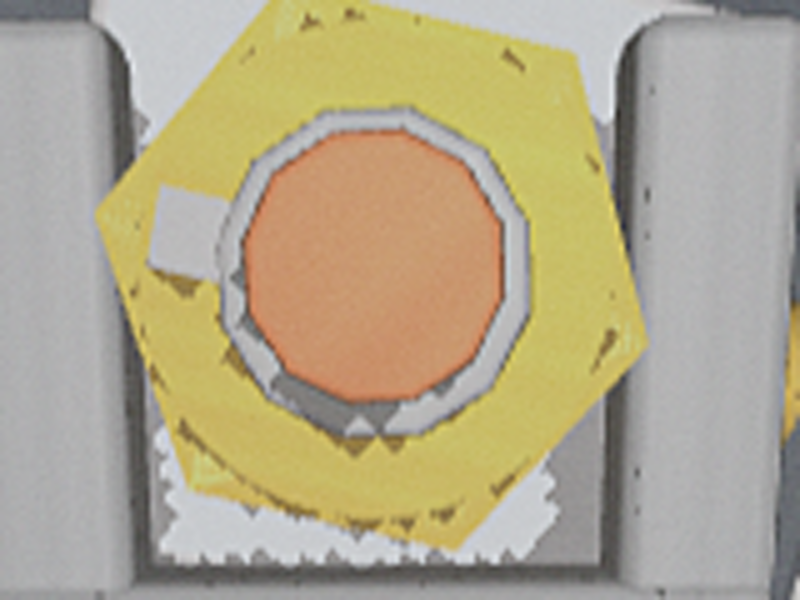

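The pointer tip is at (155,227) relative to the centre (375,271), so world angle 114.6°, about 90° past finger-tight. I back the wrench off slightly within its play and lift it.

Request:
{"op": "jog_arm", "data": {"moves": "0.004 -0.008 0 0 0 0.028;0.008 -0.017 0 0 0 0.056;0.008 -0.017 0 0 0 0.056;0.008 -0.017 0 0 0 0.056"}}

```text
clock: 17.38
eef_pos: [0.4811, 0.1089, 0.0446]
tool_rot: [0.937, 0.349, 0.003, 0.0]
contact_force: [5.5, 3.4, -2.1]
gripper_width: 0.017
grasp_force: 68.9
```

```bash
python3 s.py;python3 ax.py w15
```

```text
17.3833 pos [0.4811 0.1089 0.0446] yyaw -49.15 F [ 5.5  3.4 -2.1] T [ 0.507 -0.901 -0.005] w 0.017 g 68.9 j7 -1.24 t7 0.105
tube blob [ 300   59   53   55 1432] top centre depth [0.53795769 0.16000961 0.09760385] 1415
tube in tool [ 0.0767 -0.0013 -0.0526]
pointer 82.94058424740828
```

Request:
{"op": "jog_arm", "data": {"moves": "0.005 -0.012 0 0 0 0.03;0.005 -0.012 0.015 0 0 0.03;0.005 -0.012 0.03 0 0 0.03;0.005 -0.012 0.045 0 0 0.03;0.005 -0.012 0.07 0 0 0.03;0.005 -0.012 0.11 0 0 0.03;0.005 -0.012 0.18 0 0 0.03;0.005 -0.012 0.28 0 0 0.03;0.005 -0.012 0.38 0 0 0.03;0.005 -0.012 0.4 0 0 0.03"}}

```text
clock: 18.27
eef_pos: [0.4829, 0.106, 0.1697]
tool_rot: [0.929, 0.371, 0.004, 0.001]
contact_force: [0.9, 0.1, -0.1]
gripper_width: 0.0169
grasp_force: 69.1
```

```bash
python3 s.py;python3 ax.py w16; python3 jaw.py
```

```text
18.2667 pos [0.4829 0.106  0.1697] yyaw -46.48 F [ 0.9  0.1 -0.1] T [ 0.008 -0.049  0.043] w 0.0169 g 69.1 j7 -1.1 t7 0.084
tube blob [315  85  22  23 325] top centre depth [0.53859588 0.15995152 0.0977798 ] 322
tube in tool [ 0.077  -0.0011  0.0725]
pointer 86.1395966067515
n 15078 tool z of top at TCP -0.02498123318116564 tilt deg x,y [0.32526118 0.10763158]
tip 0.09289864969866501 head y [-0.03086812  0.02973817] jaw bottom 0.053527754610857625
1 [(0.064, array([0.0179308 , 0.02978308])), (0.072, array([0.01795616, 0.02969706])), (0.08, array([0.01798106, 0.02982467]))]
-1 [(0.064, array([0.01907821, 0.03093932])), (0.072, array([0.01904408, 0.03085419])), (0.08, array([0.01908102, 0.03093661]))]
[0.4826 0.1058 0.1687] 0.01662520701584942
```

Request:
{"op": "jog_arm", "data": {"moves": "0.261 -0.883 0 0 0 -0.124;0.261 -0.883 0 0 0 -0.124;0.261 -0.883 0 0 0 -0.124;0.261 -0.883 0 0 0 -0.124;0.261 -0.883 0 0 0 -0.124;0.261 -0.883 0 0 0 -0.124;0.261 -0.883 0 0 0 -0.124;0.261 -0.883 0 0 0 -0.124;0.261 -0.883 0 0 0 -0.124;0.261 -0.883 0 0 0 -0.124"}}

```text
clock: 19.2
eef_pos: [0.5576, -0.1589, 0.162]
tool_rot: [0.96, 0.279, -0.001, -0.001]
contact_force: [-0.1, -0.0, -1.1]
gripper_width: 0.0167
grasp_force: 69.1
```

Request:
{"op": "jog_arm", "data": {"moves": "0 0 -0.1 0 0 0;0 0 -0.2 0 0 0;0 0 -0.3 0 0 0;0 0 -0.38 0 0 0;0 0 -0.4 0 0 0;0 0 -0.4 0 0 0;0 0 -0.4 0 0 0"}}

```text
clock: 19.78
eef_pos: [0.559, -0.1593, 0.0444]
tool_rot: [0.96, 0.279, 0.0, 0.0]
contact_force: [0.8, -0.3, -2.0]
gripper_width: 0.0168
grasp_force: 69.1
```

```bash
python3 s.py
```

```text
19.7833 pos [ 0.559  -0.1593  0.0444] yyaw -57.6 F [ 0.8 -0.3 -2. ] T [-0.077  0.064 -0.008] w 0.0168 g 69.1 j7 -0.87 t7 -0.006
```

Request:
{"op": "jog_arm", "data": {"moves": "0.007 0 -0.04 0 0 0;0.007 0 -0.07 0 0 0;0.007 0 -0.085 0 0 0;0.007 0 -0.092 0 0 0;0.007 0 -0.097 0 0 0;0.007 0 -0.099 0 0 0;0.007 0 -0.099 0 0 0"}}

```text
clock: 20.37
eef_pos: [0.5602, -0.1604, 0.0148]
tool_rot: [0.961, 0.278, -0.001, -0.0]
contact_force: [-2.7, 1.8, 3.9]
gripper_width: 0.017
grasp_force: 69.9
```

```bash
python3 s.py
```

```text
20.3667 pos [ 0.5602 -0.1604  0.0148] yyaw -57.71 F [-2.7  1.8  3.9] T [0.192 0.626 0.003] w 0.017 g 69.9 j7 -0.88 t7 -0.018
```

Resting on the ribs (Fz +3.9 N). I release and rise.

Request:
{"op": "jog_arm", "data": {"moves": "0 0 0 0 0 0;0 0 0 0 0 0;0 0 0 0 0 0;0 0 0 0 0 0;0 0 0 0 0 0;0 0 0 0 0 0;0 0 0 0 0 0;0 0 0 0 0 0", "hand": 1}}

```text
clock: 21.03
eef_pos: [0.5606, -0.1605, 0.0138]
tool_rot: [0.961, 0.278, -0.0, 0.0]
contact_force: [-0.8, 0.1, 0.5]
gripper_width: 0.0857
grasp_force: 0.0
```

Request:
{"op": "jog_arm", "data": {"moves": "0 0 0.04 0 0 0;0 0 0.1 0 0 0;0 0 0.2 0 0 0;0 0 0.3 0 0 0;0 0 0.4 0 0 0;0 0 0.5 0 0 0;0 0 0.5 0 0 0;0 0 0.5 0 0 0"}}

```text
clock: 21.7
eef_pos: [0.5622, -0.1608, 0.1672]
tool_rot: [0.961, 0.278, 0.002, 0.002]
contact_force: [0.1, 0.0, 0.4]
gripper_width: 0.0853
grasp_force: 0.0
```

```bash
python3 s.py
python3 - <<'E'
from h import *
c=ctrl.calibration("wrist");im,d=ctrl.capture("wrist");P=cloud(c,d);cv2.imwrite("pics/w20.png",im)
u=np.array([np.cos(np.radians(32.4)),np.sin(np.radians(32.4))]);g0=np.array([.563,-.158])
L=(P[...,:2]-g0)@u;W=(P[...,:2]-g0)@[-u[1],u[0]];m=(P[...,2]>.035)&(P[...,2]<.046)&(abs(W)<.06)&(L>-.13)&(L<.12)
l,w=L[m],W[m];q=P[m];print(m.sum(),np.percentile(l,[.5,99.5]),"z",np.percentile(q[:,2],[5,50,95]),"head",np.percentile(w[l>.065],[1,99]),"handle",np.percentile(w[abs(l+.03)<.01],[2,98]))
from pt import pang
t0,t1=cv2.imread("pics/top0.png"),ctrl.capture("top")[0];tc=ctrl.calibration("top");cv2.imwrite("pics/top1.png",t1)
for n,b in(("jar",(290,130,335,180)),("bottle",(120,170,185,215)),("tape",(445,155,490,200)),("driver",(445,235,515,300))):
    s=np.s_[b[1]:b[3],b[0]:b[2]];print(n,np.abs(t0[s].astype(int)-t1[s]).mean())
E
```

```text
21.7 pos [ 0.5622 -0.1608  0.1672] yyaw -57.7 F [0.1 0.  0.4] T [ 0.008 -0.002  0.029] w 0.0853 g 0.0 j7 -0.84 t7 0.011
5627 [-0.11338496  0.08866012] z [0.03818579 0.0395958  0.0407628 ] head [-0.03056522  0.03064866] handle [-0.0085384   0.00922858]
jar 8.926814814814815
bottle 8.2005698005698
tape 8.73037037037037
driver 12.62967032967033
```

```bash
python3 -c "
from rig import ctrl
print(ctrl.job_done())"
```

```text
the job is handed in; nothing more can be done
None
```

I handed the job in at about 22 s. By my measurements the nut is about 90° past finger-tight, with the fingers taking it about 10–12° past and the wrench doing the rest, and the wrench lies flat on its stand where it started; the hand-in gave no verdict.

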